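Load a milling blank into its holder and close the clamp

TASK

On the milling fixture, push the loose ivory blank disc across the deck with your fingertips until it drops flat into the round recess, then push the red clamp arm round by its black peg until it lies over the disc and rests against its stop. Only push things: never pick the disc up or stand it on edge. Leave the screwdriver, the jar and the bur block where they are, and finish with the hand clear.

Things in the scene. Friction and masses are not known exactly. Their poses are not given: they have to be found in the camera images.
- blank: Loose ivory milling blank, a plain round disc 98 mm across and 14 mm thick, 0.11 to 0.22 kg. Origin at the centre of its underside, z along its axis. It starts lying flat on the fixture's deck, its centre 75 to 115 mm from the recess centre on the deck's -y side (fixture frame), up to 14 mm to either side; it may start overhanging the recess a little. Too wide to be pinched across.
- fixture: Fixed loading fixture, an aluminium deck on a black foot, 140 mm (its x) by 240 mm (its y) by 40 mm high; origin at the centre of its underside, z up. The flat deck is its top, 40 mm above the table. No walls or rails around it: the disc can fall off its edges.
- recess (a point): Centre of the mouth of the round recess with a blue floor, at deck height, 55 mm towards +y from the fixture's centre. Recess 102 mm across (2 mm of play all round the disc), 8 mm deep with a plain upright wall, so the seated disc's underside is 32 mm above the table and it stands 6 mm proud of the deck.
- clamp_pivot (a point): Point on the clamp's vertical hinge axis, near the deck's (+x, +y) corner: 58 mm along x and 108 mm along y from the fixture's centre, 53 mm above the table. The pivot boss has a radius of 9 mm.
- clamp_peg (a point): Middle of the clamp's upright black peg, a round pin 12 mm in diameter standing on the red arm 48 mm from the hinge axis, from 57 to 89 mm above the table (this point is at 73 mm). The arm is 56 mm long, 14 mm wide and fills the heights 49 to 57 mm, so it passes 3 mm above the seated disc. It turns with the clamp.
- clamp (a joint): Clamp angle in rad: 0 is closed, against its stop, the arm pointing from the hinge axis at the recess centre and lying over the disc; it grows counterclockwise seen from above to 2.3 (stop). It starts open at 1.7 to 2.2, the arm pointing out over the fixture's +x side. Closing is clockwise from above. A stiff hinge without a spring (about 1 N at the peg): it stays where it is left.
- screwdriver: Bystander: black-handled torque screwdriver, 170 mm long, lying on the table beside the fixture, on its -x side.
- jar: Bystander: white jar with a blue cap, 44 mm across and 60 mm high, standing on the table beyond the fixture's +y end.
- bur_block: Bystander: blue block of milling burs, 40 x 70 mm and about 45 mm high, on the table on the fixture's +x side, near the end away from the clamp.

How it is judged:
By the outcome, as a careful person would: the job done as asked, in the order asked, and still so for the second after the job is handed in, with the robot touching nothing.
It also fails if it takes over 58 s, if anything falls off the work surface, if the arm or the gripper's body presses on something with over 40 N, if the wrist force passes 120 N, or if a joint passes its speed limit or range.

ROBOT

A 6-joint arm with a two-finger parallel gripper is mounted at the origin on the work surface. World frame = base frame: x ahead of the robot, y to its left, z up, the work surface at z = 0. Lengths are in m, angles in rad, forces in N, time in s.
With the tool pointing down it reaches from about 0.3 to 0.75 m from the base axis. Payload 8.5 kg.
Tool frame: the origin (TCP) lies between the finger pads; the fingertips stand 22 mm ahead of it and the grasp point (between the pads) lies 3 mm ahead of it; z points along the fingers, y is the line along which they close (so a half turn about z gives the same grasp; the last joint's range is limited). The gripper opens to 85 mm and grips with 20 to 120 N. Pads are 22 mm wide; open, the fingers measure 114 mm over their backs; the gripper's body (76 mm by 85 mm) begins 54 mm behind the grasp point. The pads swing forward as they close: fully open they stand 13 mm farther back than shut.
Start: joints at [-1.372, 0.381, 1.297, -0, 1.464, -0.215], TCP at [0.221, -0.504, 0.253] pointing down, gripper open.
Joint ranges: [-3.11, 3.11], [-0.89, 2.33], [0.22, 2.48], [-1.42, 4.56], [0.17, 2.85], [-2.88, 2.88]. Speed limits (rad/s): [2.39, 2.39, 3.14, 3.14, 3.14, 3.14].

INTERFACE

Orientations are given as a rotation vector (axis times angle).
In Python, from cell import * gives the robot as it stands. The module is installed in compiled form; this text tells all that it offers.
- The arm moves only by the shell command python3 -m crank 'ROWS' [OPENING] [FORCE]. ROWS is JSON, a list of rows, each an object of numbers: "tx", "ty", "tz": the shift along the tool's x, y, z in mm; "turn": the turn about the tool's z in rad. In form: [{"tx": .., "ty": .., "tz": .., "turn": ..}, ...]. A call has 1 to 12 rows; each row shifts and turns the commanded pose from where the row before left it, along the tool's axes as they then stand; what a row does not reach is not made up. A row lasts 1/12 s, in which the tool goes at most 41.7 mm and 7.16 degrees, less where a joint would pass 70% of its speed; a pose out of reach is approached as far as the arm can. A call with a gripper value outside its range is refused whole. OPENING is the opening in per cent of the stroke, from 0 (shut) to 100 (fully open), set as the call begins (- or left out, the last holds). The fingers move at their own pace and stop on an object; FORCE is the grip in N (left out, the last holds). Time passes only in rows, so rows that do not move let the fingers close. It gives the time, the measured TCP pose, the force, the opening and the grip force at its end, in the units of the state.
- state(): the state, without advancing time (a new reading comes with each control period).
- camera(name): name is "scene" or "top"; returns (picture, depth): 400x640x3 uint8, red, green, blue; 400x640 float32, m along the optical axis (not along the pixel's ray), 0 where there is no reading.
- calibration(name): a dict with "fov_y" (degrees; the focal length in pixels is half the picture's height over the tangent of half this angle, whatever the lens; pixels are square), "cx", "cy" (the principal point, pixels), "cam_to_world" (4x4, takes a point from camera to world coordinates). Camera axes: x right, y up, looking along -z (the intrinsics and any distortion apply to the point x, -y, -z); pixel columns grow to the right and rows downward; lengths in m; the calibration is good to about 2 mm. A picture is of the moment at which its call begins. calibration takes no time and is no camera call.
- finish_job(): hands the job in; it is judged then, once.
The state is a dict: "clock": time; "joint_pos": joint angles; "dq": joint speeds; "joint_torque": joint torques, N m; "tool_pos": TCP position; "tool_rot": TCP orientation; "force": force on the tool from outside, world axes, zero at the start; "wrist_torque": the same for the moment, N m; "width": opening from 0.0 (shut) to 1.0 (fully open); "finger_force": force on a finger pad.
Only numpy, scipy, OpenCV 4.12 (cv2) and the standard library are available. Lean on these libraries where they do the work, as an engineer would, in place of code of your own. Each camera call takes 0.05 s, during which the arm holds its last target. There are 200 camera calls.

## Working session

There is one attempt and no reset: what is moved stays moved. The work goes in short steps, Python scripts to look and compute and a shell command to move; the robot and the scene stay as the last step left them, time stands still between calls to the robot, and variables do not carry over. Pictures are saved under pics/ and viewed, at most 10 in all, crops included, and the job is handed in when it is done.

```bash
mkdir -p pics; python3 - <<'E'
from cell import *
import cv2,numpy as np
for n in("top","scene"):
    p,d=camera(n);np.savez(n+"0.npz",p=p,d=d);cv2.imwrite(f"pics/{n}0.png",p[:,:,::-1])
    print(n,calibration(n))
print(state())
E
```

```text
top {'fov_y': 56.64724646451424, 'cx': 324.98497223031194, 'cy': 204.83657096328656, 'cam_to_world': array([[ 0.002917  ,  0.99782808, -0.06580735,  0.51639488],
       [-0.99975181,  0.0014565 , -0.02223073,  0.03671245],
       [-0.0220866 ,  0.06585586,  0.99758468,  0.73574707],
       [ 0.        ,  0.        ,  0.        ,  1.        ]])}
scene {'fov_y': 48.581172891119195, 'cx': 324.4569766572159, 'cy': 197.09629138329564, 'cam_to_world': array([[-1.88015085e-01, -8.04466603e-01,  5.63457020e-01,
         1.03301953e+00],
       [ 9.82165643e-01, -1.53420604e-01,  1.08686558e-01,
         1.49029670e-01],
       [-9.88789494e-04,  5.73842838e-01,  8.18964846e-01,
         7.51129068e-01],
       [ 0.00000000e+00,  0.00000000e+00,  0.00000000e+00,
         1.00000000e+00]])}
{'clock': 0.1, 'joint_pos': array([-1.37231856e+00,  3.81128221e-01,  1.29812790e+00, -1.31232321e-05,
        1.46362639e+00, -2.15282862e-01]), 'dq': array([-0.00031573,  0.00049201, -0.00096397, -0.00026729,  0.00081059,
       -0.00235765]), 'joint_torque': array([ 3.67454209e-03, -4.49221659e+01, -2.31658423e+01, -1.86843890e-04,
        3.61775841e-03, -8.72742945e-07]), 'tool_pos': array([ 0.22108807, -0.50335793,  0.25279297]), 'tool_rot': array([-3.07333998e+00, -6.45044667e-01,  3.46782669e-06]), 'force': array([-0.8906706 ,  0.48249587, -0.11700867]), 'wrist_torque': array([-0.02486602,  0.018876  ,  0.0090924 ]), 'finger_force': 0.0, 'width': 0.9978195832626019}
```

View pics/top0.png

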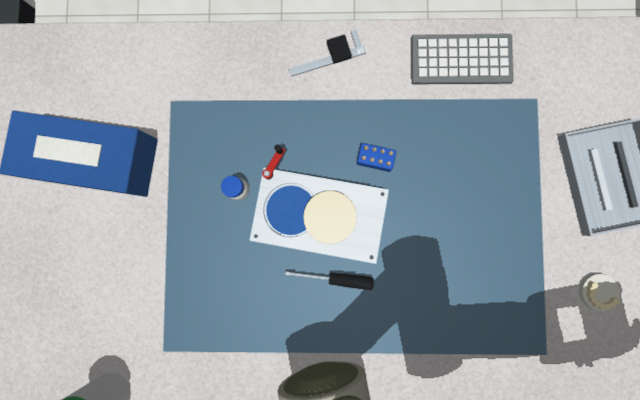

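View pics/scene0.png

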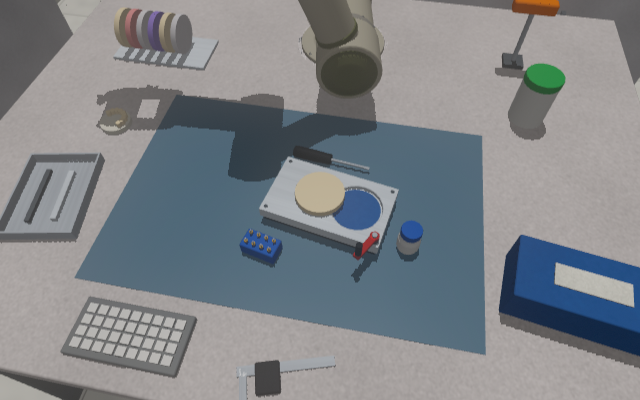

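The top view shows the disc at about (330,217), the recess at (290,210), the clamp pivot at (268,173) with its peg at (280,149), the jar at (234,186), the burs at (377,156) and the screwdriver at (330,278). The scene view agrees with this.

```bash
cat > h.py <<'E'
from cell import *
import cv2,numpy as np
def cast(n,uv,z):
    c=calibration(n);f=200/np.tan(np.radians(c["fov_y"]/2));T=c["cam_to_world"]
    uv=np.atleast_2d(uv).astype(float)
    r=np.c_[(uv[:,0]-c["cx"])/f,-(uv[:,1]-c["cy"])/f,-np.ones(len(uv))]@T[:3,:3].T
    return (T[:3,3]+r*((z-T[2,3])/r[:,2])[:,None])[:,:2]
def big(m):
    cs,_=cv2.findContours(m.astype(np.uint8),cv2.RETR_EXTERNAL,cv2.CHAIN_APPROX_NONE)
    return max(cs,key=cv2.contourArea)[:,0]
def masks(p):
    q=p.astype(int);R,G,B=q[...,0],q[...,1],q[...,2]
    return dict(ivory=(R-B>20)&(R>190)&(G>170),white=(abs(R-B)<22)&(R>150),blue=(B-R>80)&(B>100),red=(R-G>70)&(R-B>70))
def roi(p,x0,x1,y0,y1):
    m=np.zeros(p.shape[:2],bool);m[y0:y1,x0:x1]=1;return m
E
python3 - <<'E'
from h import *
for n,r in(("top",(215,400,120,270)),("scene",(255,405,155,260))):
    z=np.load(n+"0.npz");p,d=z["p"],z["d"];M=masks(p);r=roi(p,*r)
    iv=big(M["ivory"]&r);w=cast(n,iv,.054 if n=="top" else .054)
    print(n,"disc",cv2.minEnclosingCircle(w.astype(np.float32)),cv2.fitEllipse(w.astype(np.float32)))
    wh=big(cv2.morphologyEx(((M["white"]|M["ivory"])&r).astype(np.uint8),cv2.MORPH_OPEN,np.ones((5,5))))
    b=cv2.minAreaRect(cast(n,wh,.04).astype(np.float32));print("deck",b,cv2.boxPoints(b))
    rd=big(M["red"]&r);w=cast(n,rd,.057).astype(np.float32);print("arm",cv2.minAreaRect(w),cv2.boxPoints(cv2.minAreaRect(w)))
    bl=cast(n,big(M["blue"]&r),.040);print("blue bounds",bl.min(0),bl.max(0))
E
```

```text
top disc ((0.5396926999092102, 0.043268173933029175), 0.04845453053712845) ((0.5398037433624268, 0.04331998527050018), (0.09429527074098587, 0.0948730930685997), 90.41759490966797)
deck ((0.5441907644271851, 0.06383788585662842), (0.23854118585586548, 0.13968230783939362), 79.92269897460938) [[ 0.4545575  -0.04137209]
 [ 0.5920849  -0.06581324]
 [ 0.633824    0.16904786]
 [ 0.49629664  0.19348902]]
arm ((0.6403318047523499, 0.14864565432071686), (0.016841335222125053, 0.06240663304924965), 62.35082244873047) [[0.6087841  0.15566668]
 [0.66406417 0.12670648]
 [0.67187953 0.14162463]
 [0.61659944 0.17058483]]
blue bounds [0.50741549 0.0804957 ] [0.59787116 0.16162538]Traceback (most recent call last):
  File "<stdin>", line 4, in <module>
  File "h.py", line 10, in big
    return max(cs,key=cv2.contourArea)[:,0]
           ~~~^^^^^^^^^^^^^^^^^^^^^^^^
ValueError: max() iterable argument is empty
```

```bash
cat >> h.py <<'E'
from scipy.spatial.transform import Rotation as Ro
C=np.array([.5442,.0638]);FY=np.array([.175,.985])/np.hypot(.175,.985);FX=np.array([FY[1],-FY[0]])
def fx(p): d=np.asarray(p)[...,:2]-C; return np.round(np.stack([d@FX,d@FY],-1)*1000,1)   # fixture mm
def st():
    s=state();R=Ro.from_rotvec(s["tool_rot"]).as_matrix();a=R[:2,0]
    print("t",round(s["clock"],2),"fix",fx(s["tool_pos"]),"z",round(s["tool_pos"][2]*1000,1),"turn to +y",round(-(np.arctan2(FY[1],FY[0])-np.arctan2(a[1],a[0])),3),"F",s["force"].round(1),"w",round(s["width"],2),"tilt",R[:,2].round(3))
    return s,R
def need(x,y,z):  # tool-axis shift in mm to fixture point
    s,R=st();t=np.r_[C+x/1000*FX+y/1000*FY,z/1000];print("shift",(R.T@(t-s["tool_pos"])*1000).round(1))
E
python3 -m crank '[{"tx":24,"ty":-16},{"tx":24,"ty":-16},{"tx":24,"ty":-16},{"tx":24,"ty":-16},{"tx":24,"ty":-16},{"tx":24,"ty":-16},{"tx":24,"ty":-16},{"tx":24,"ty":-16},{"tx":24,"ty":-16},{"tx":24,"ty":-16},{"tx":24,"ty":-16},{"tx":24,"ty":-16}]' 50
python3 -m crank '[{"tx":23,"ty":-15},{"tx":23,"ty":-15},{"tx":23,"ty":-15},{"tx":23,"ty":-15},{"tx":23,"ty":-15},{"tx":23,"ty":-15},{"tx":23,"ty":-15},{"tx":23,"ty":-15},{}]'
python3 -m crank '[{"turn":-0.122},{"turn":-0.122},{"turn":-0.122},{"turn":-0.122},{"turn":-0.122},{"turn":-0.122},{"turn":-0.122},{"turn":-0.122},{},{}]'
python3 -c "
from h import *
need(0,-93,120)"
```

```text
t 0.1 fix [-218.9 -614.9] z 252.8 turn to +y -0.981 F [-0.9  0.5 -0.1] w 1.0 tilt [-0.     0.001 -1.   ]
shift [ 472.1 -311.9  133.3]validation failed for argument at $[0]...
validation failed for argument at $[0]...
validation failed for argument at $[0]...
```

```bash
python3 -m crank '[{"tx":24,"ty":-16,"tz":0,"turn":0},{"tx":24,"ty":-16,"tz":0,"turn":0},{"tx":24,"ty":-16,"tz":0,"turn":0},{"tx":24,"ty":-16,"tz":0,"turn":0},{"tx":24,"ty":-16,"tz":0,"turn":0},{"tx":24,"ty":-16,"tz":0,"turn":0},{"tx":24,"ty":-16,"tz":0,"turn":0},{"tx":24,"ty":-16,"tz":0,"turn":0},{"tx":24,"ty":-16,"tz":0,"turn":0},{"tx":24,"ty":-16,"tz":0,"turn":0}]' 50
python3 -c "
from h import *
need(0,-93,120)"
```

```text
clock: 0.93
tool_pos: [0.377, -0.2591, 0.2531]
tool_rot: [-3.074, -0.645, 0.0]
force: [-0.4, -1.0, 0.9]
width: 0.498
finger_force: 0.0
t 0.93 fix [-108.2 -347.2] z 253.1 turn to +y -0.981 F [-0.4 -1.   0.9] w 0.5 tilt [-0.  0. -1.]
shift [ 231.3 -151.1  133.2]
```

```bash
python3 -m crank '[{"tx":23,"ty":-15,"tz":0,"turn":0},{"tx":23,"ty":-15,"tz":0,"turn":0},{"tx":23,"ty":-15,"tz":0,"turn":0},{"tx":23,"ty":-15,"tz":0,"turn":0},{"tx":23,"ty":-15,"tz":0,"turn":0},{"tx":23,"ty":-15,"tz":0,"turn":0},{"tx":23,"ty":-15,"tz":0,"turn":0},{"tx":23,"ty":-15,"tz":0,"turn":0},{"tx":23,"ty":-15,"tz":0,"turn":0},{"tx":23,"ty":-15,"tz":0,"turn":0}]' >/dev/null
python3 -m crank '[{"tx":0,"ty":0,"tz":10,"turn":-0.122},{"tx":0,"ty":0,"tz":16,"turn":-0.122},{"tx":0,"ty":0,"tz":17,"turn":-0.122},{"tx":0,"ty":0,"tz":18,"turn":-0.122},{"tx":0,"ty":0,"tz":18,"turn":-0.122},{"tx":0,"ty":0,"tz":18,"turn":-0.122},{"tx":0,"ty":0,"tz":18,"turn":-0.122},{"tx":0,"ty":0,"tz":18,"turn":-0.122},{"tx":0,"ty":0,"tz":0,"turn":0}]' >/dev/null
python3 - <<'E'
from h import *
need(0,-95,70)
p,d=camera("scene");cv2.imwrite("pics/s1.png",cv2.resize(p[110:280,220:440,::-1],None,fx=3.5,fy=3.5))
E
```

```text
t 2.52 fix [ -2.2 -96. ] z 117.2 turn to +y -0.001 F [-0.5  0.5 -0.5] w 0.5 tilt [-0.006  0.002 -1.   ]
shift [ 1.   2.5 47.2]
```

View pics/s1.png

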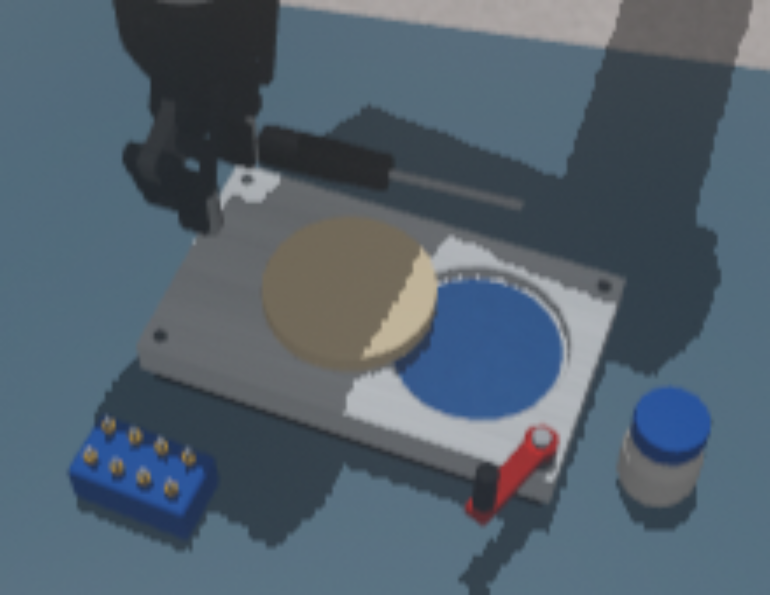

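The gripper is behind the disc over the near end of the deck. The disc is at about (350,293) in the crop, overlapping the recess, and the clamp is open. I'll lower in small steps now.

```bash
python3 -m crank '[{"tx":0,"ty":0.8,"tz":15,"turn":0},{"tx":0,"ty":0.8,"tz":15,"turn":0},{"tx":1,"ty":0.8,"tz":15,"turn":0},{"tx":0,"ty":0,"tz":0,"turn":0}]' |grep -E "pos|force"
python3 -m crank '[{"tx":0,"ty":0,"tz":2,"turn":0},{"tx":0,"ty":0,"tz":2,"turn":0},{"tx":0,"ty":0,"tz":0,"turn":0}]' |grep -E "pos|force"
python3 -m crank '[{"tx":0,"ty":0,"tz":2,"turn":0},{"tx":0,"ty":0,"tz":0,"turn":0}]' |grep -E "pos|force"
```

```text
tool_pos: [0.5289, -0.03, 0.0743]
force: [-0.7, 0.6, 0.4]
finger_force: 0.0
tool_pos: [0.5297, -0.0303, 0.0722]
force: [0.4, -0.5, 0.6]
finger_force: 0.0
tool_pos: [0.5295, -0.0302, 0.0697]
force: [0.6, 0.0, -1.0]
finger_force: 0.0
```

```bash
python3 -m crank '[{"tx":0,"ty":0,"tz":0,"turn":0},{"tx":0,"ty":0,"tz":0,"turn":0}]' |grep -E "pos|force"
python3 -m crank '[{"tx":0,"ty":0,"tz":2,"turn":0},{"tx":0,"ty":0,"tz":0,"turn":0}]' |grep -E "pos|force"
python3 -m crank '[{"tx":0,"ty":0,"tz":2,"turn":0},{"tx":0,"ty":0,"tz":0,"turn":0}]' |grep -E "pos|force"
```

```text
tool_pos: [0.5294, -0.0302, 0.0695]
force: [0.7, -0.0, 0.7]
finger_force: 0.0
tool_pos: [0.5293, -0.0302, 0.0671]
force: [1.0, 0.3, -0.1]
finger_force: 0.0
tool_pos: [0.5292, -0.0301, 0.065]
force: [0.9, -0.3, -0.4]
finger_force: 0.0
```

```bash
for i in 1 ; do python3 -m crank '[{"tx":0,"ty":0,"tz":2,"turn":0},{"tx":0,"ty":0,"tz":0,"turn":0}]' |grep -E "pos|^force"
python3 -m crank '[{"tx":0,"ty":0,"tz":1.5,"turn":0},{"tx":0,"ty":0,"tz":0,"turn":0}]' |grep -E "pos|^force"; done
```

```text
tool_pos: [0.5292, -0.0302, 0.063]
force: [0.1, 0.4, -0.2]
tool_pos: [0.5293, -0.0302, 0.0616]
force: [-0.6, -0.1, 0.0]
```

```bash
python3 -m crank '[{"tx":0,"ty":0,"tz":1.5,"turn":0},{"tx":0,"ty":0,"tz":0,"turn":0}]' |grep -E "pos|^force"
python3 -m crank '[{"tx":0,"ty":0,"tz":1.5,"turn":0},{"tx":0,"ty":0,"tz":0,"turn":0}]' |grep -E "pos|^force"
```

```text
tool_pos: [0.5294, -0.0302, 0.0602]
force: [0.1, -0.0, -0.5]
tool_pos: [0.5295, -0.0302, 0.0601]
force: [-4.1, 0.9, 15.0]
```

```bash
python3 -m crank '[{"tx":0,"ty":-1,"tz":-3.5,"turn":0},{"tx":0,"ty":-1.5,"tz":0,"turn":0},{"tx":5,"ty":0,"tz":0,"turn":0},{"tx":5,"ty":0,"tz":0,"turn":0},{"tx":5,"ty":0,"tz":0,"turn":0},{"tx":5,"ty":0,"tz":0,"turn":0},{"tx":5,"ty":0,"tz":0,"turn":0},{"tx":5,"ty":0,"tz":0,"turn":0},{"tx":5,"ty":0,"tz":0,"turn":0},{"tx":5,"ty":0,"tz":0,"turn":0},{"tx":5,"ty":0,"tz":0,"turn":0},{"tx":0,"ty":0,"tz":0,"turn":0}]' |grep -E "pos|^force"
python3 - <<'E'
from h import *
st()
p,d=camera("scene");cv2.imwrite("pics/s2.png",cv2.resize(p[110:280,220:440,::-1],None,fx=3.5,fy=3.5))
E
```

```text
tool_pos: [0.5351, 0.0155, 0.0623]
force: [0.5, 0.0, -0.0]
t 5.48 fix [ -0.5 -49.2] z 62.3 turn to +y -0.004 F [ 0.5  0.  -0. ] w 0.5 tilt [ 0.  0. -1.]
```

View pics/s2.png

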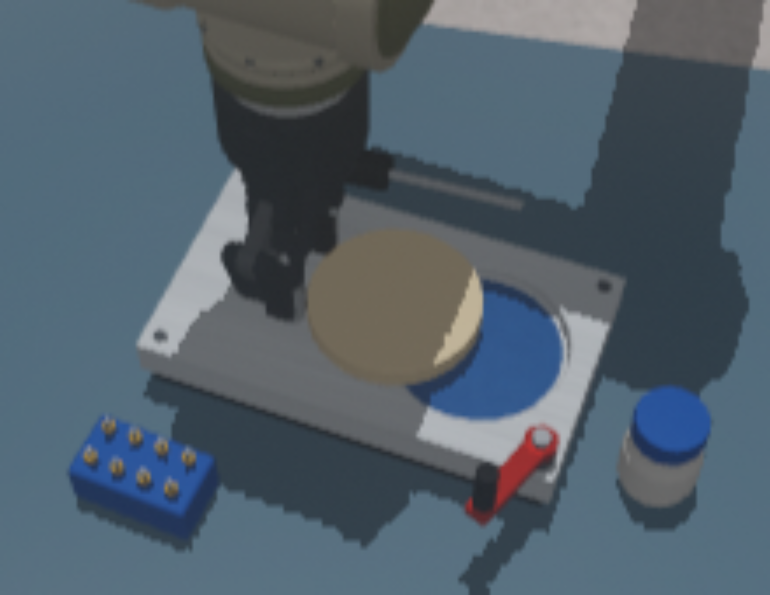

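The disc, now at (395,305), is moving straight along the axis with the fingers behind it. I'll keep pushing.

```bash
python3 -m crank '[{"tx":5,"ty":0,"tz":0,"turn":0},{"tx":5,"ty":0,"tz":0,"turn":0},{"tx":5,"ty":0,"tz":0,"turn":0},{"tx":5,"ty":0,"tz":0,"turn":0},{"tx":5,"ty":0,"tz":0,"turn":0},{"tx":5,"ty":0,"tz":0,"turn":0},{"tx":5,"ty":0,"tz":0,"turn":0},{"tx":4,"ty":0,"tz":0,"turn":0},{"tx":3,"ty":0,"tz":0,"turn":0},{"tx":0,"ty":0,"tz":0,"turn":0}]' |grep -E "pos|^force"
python3 - <<'E'
from h import *
st()
p,d=camera("scene");cv2.imwrite("pics/s3.png",cv2.resize(p[110:280,220:440,::-1],None,fx=3.5,fy=3.5))
E
```

```text
tool_pos: [0.5426, 0.0565, 0.0623]
force: [-0.8, -0.6, -1.4]
t 6.37 fix [-0.3 -7.5] z 62.3 turn to +y -0.005 F [-0.8 -0.6 -1.4] w 0.49 tilt [ 0.  0. -1.]
```

View pics/s3.png

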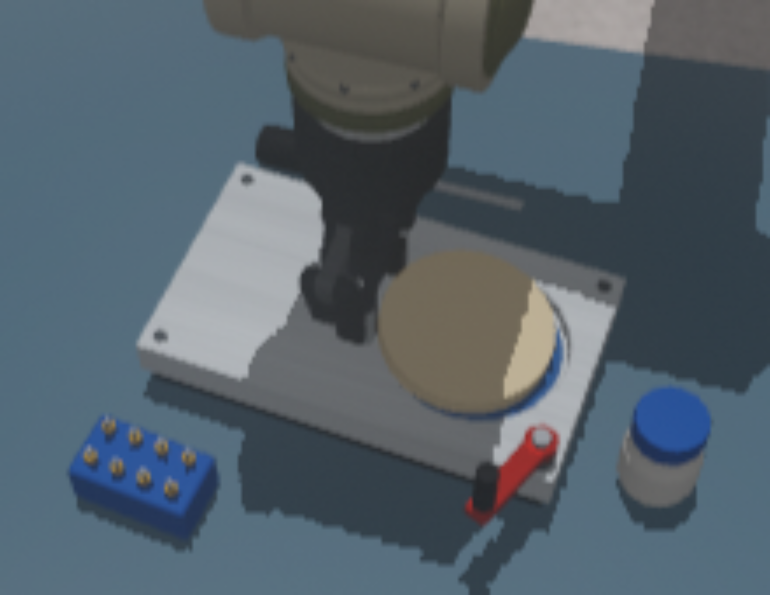

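The disc, at (468,332), tilts into the recess and leaves only a thin blue sliver at the far side. About 7 mm remain.

```bash
python3 -m crank '[{"tx":2.5,"ty":0,"tz":0,"turn":0},{"tx":2.5,"ty":0,"tz":0,"turn":0},{"tx":0,"ty":0,"tz":0,"turn":0},{"tx":0,"ty":0,"tz":0,"turn":0}]' |grep -E "pos|^force"
python3 -m crank '[{"tx":1,"ty":0,"tz":0,"turn":0},{"tx":0,"ty":0,"tz":0,"turn":0}]' |grep -E "pos|^force"
python3 -m crank '[{"tx":1,"ty":0,"tz":0,"turn":0},{"tx":0,"ty":0,"tz":0,"turn":0}]' |grep -E "pos|^force"
python3 - <<'E'
from h import *
st()
p,d=camera("scene");cv2.imwrite("pics/s4.png",cv2.resize(p[110:280,220:440,::-1],None,fx=3.5,fy=3.5))
E
```

```text
tool_pos: [0.5435, 0.0609, 0.0623]
force: [0.5, 0.7, 0.2]
tool_pos: [0.5436, 0.0618, 0.0623]
force: [1.1, -1.0, -0.6]
tool_pos: [0.5439, 0.0628, 0.0623]
force: [0.1, 0.0, -0.2]
t 7.08 fix [-0.1 -1.1] z 62.3 turn to +y -0.005 F [ 0.1  0.  -0.2] w 0.5 tilt [ 0. -0. -1.]
```

View pics/s4.png

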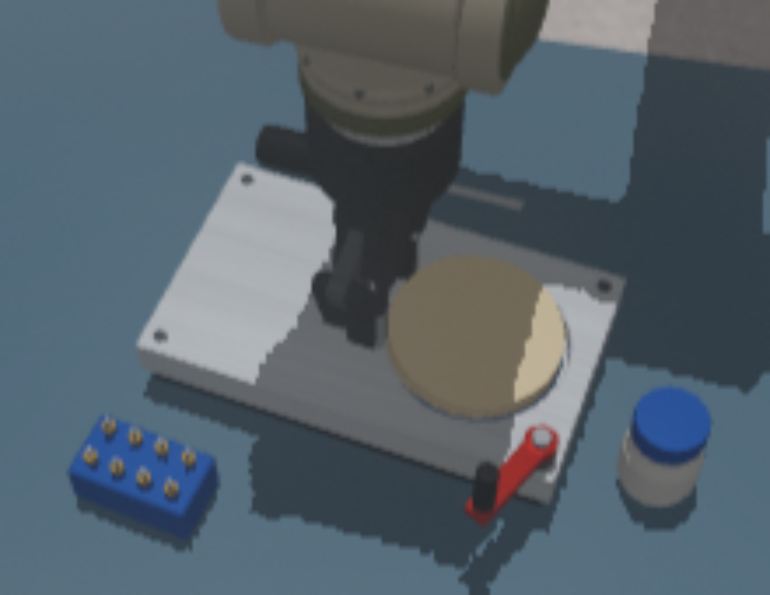

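The disc is nearly in at (478,335), but its near edge still shows full thickness on the left. I'll creep on, watching the force.

```bash
for i in 1; do python3 -m crank '[{"tx":1,"ty":0,"tz":0,"turn":0},{"tx":0,"ty":0,"tz":0,"turn":0}]' |grep -E "pos|^force"
python3 -m crank '[{"tx":1,"ty":0,"tz":0,"turn":0},{"tx":0,"ty":0,"tz":0,"turn":0}]' |grep -E "pos|^force"; done
python3 - <<'E'
from h import *
p,d=camera("scene");M=masks(p)
# height over the disc from depth
c=calibration("scene");f=200/np.tan(np.radians(c["fov_y"]/2));T=c["cam_to_world"]
v,u=np.nonzero(roi(p,300,400,170,240)&(d>0));z=d[v,u]
P=(np.c_[(u-c["cx"])/f*z,-(v-c["cy"])/f*z,-z]@T[:3,:3].T+T[:3,3]);F=fx(P)
for nm,(x,y) in dict(near=(0,18),mid=(0,55),far=(0,92),l=(-37,55),r=(37,55),deck=(-60,55),deckr=(60,40)).items():
    k=np.hypot(F[:,0]-x,F[:,1]-y)<6;print(nm,k.sum(),(np.median(P[k,2])*1000).round(1) if k.any() else None)
E
```

```text
tool_pos: [0.544, 0.0638, 0.0623]
force: [-0.3, -0.2, -0.2]
tool_pos: [0.5442, 0.0648, 0.0623]
force: [0.2, -0.3, -0.3]
near 23 45.6
mid 25 44.6
far 24 45.7
l 26 45.7
r 27 45.2
deck 22 39.7
deckr 29 39.5
```

The disc is seated flat, with its top at 45–46 mm all round and the deck at 39.6 mm. Next is the clamp: back off, lift, turn the hand, and refine the peg position from the first pictures.

```bash
python3 -m crank '[{"tx":-8,"ty":0,"tz":0,"turn":0},{"tx":-12,"ty":0,"tz":0,"turn":0},{"tx":0,"ty":0,"tz":-20,"turn":0},{"tx":0,"ty":0,"tz":-25,"turn":0},{"tx":0,"ty":0,"tz":-25,"turn":0}]' |grep -E "pos|^force"
python3 -m crank '[{"tx":0,"ty":0,"tz":0,"turn":-0.12},{"tx":0,"ty":0,"tz":0,"turn":-0.12},{"tx":0,"ty":0,"tz":0,"turn":-0.12},{"tx":0,"ty":0,"tz":0,"turn":-0.12},{"tx":0,"ty":0,"tz":0,"turn":-0.12},{"tx":0,"ty":0,"tz":0,"turn":-0.12},{"tx":0,"ty":0,"tz":0,"turn":-0.12},{"tx":0,"ty":0,"tz":0,"turn":-0.12},{"tx":0,"ty":0,"tz":0,"turn":-0.12},{"tx":0,"ty":0,"tz":0,"turn":-0.12},{"tx":0,"ty":0,"tz":0,"turn":-0.06},{"tx":0,"ty":0,"tz":0,"turn":0}]' 45|grep -E "pos|^force"
python3 - <<'E'
from h import *
for n,b in(("top",(270,290,138,160)),("scene",(345,385,230,262))):
    p=np.load(n+"0.npz")["p"];k=(p.max(2)<50)&roi(p,*b)
    if n=="scene":k[250:]=0
    c=big(k);print(n,len(c),c.min(0),c.max(0),"peg@73",fx(cast(n,c.mean(0),.073)),"@89",fx(cast(n,c.mean(0),.089)))
p=np.load("top0.npz")["p"];m=masks(p)
print("jar",fx(cast("top",big(m["blue"]&roi(p,215,250,170,205)).mean(0),.06)))
need(103.7,93.5,125)
E
```

```text
tool_pos: [0.5401, 0.0438, 0.1329]
force: [0.4, 0.2, 0.1]
tool_pos: [0.5404, 0.044, 0.1323]
force: [-0.0, 0.1, 0.2]
top 18 [275 145] [282 153] peg@73 [[102.7  91.8]] @89 [[99.7 88.8]]Traceback (most recent call last):
  File "<stdin>", line 5, in <module>
  File "h.py", line 10, in big
    return max(cs,key=cv2.contourArea)[:,0]
           ~~~^^^^^^^^^^^^^^^^^^^^^^^^
ValueError: max() iterable argument is empty
```

```bash
python3 - <<'E'
from h import *
p=np.load("top0.npz")["p"];m=masks(p)
print("jar",fx(cast("top",big(m["blue"]&roi(p,215,250,170,205)).mean(0),.06)))
need(103,92,130)
E
```

```text
jar [[ 22.3 167.7]]
t 8.93 fix [ -0.3 -20.1] z 132.3 turn to +y 1.256 F [-0.   0.1  0.2] w 0.45 tilt [-0. -0. -1.]
shift [-63.5 138.6   2.3]
```

```bash
python3 -m crank '[{"tx":-8,"ty":17.3,"tz":0,"turn":0},{"tx":-8,"ty":17.3,"tz":0,"turn":0},{"tx":-8,"ty":17.3,"tz":0,"turn":0},{"tx":-8,"ty":17.3,"tz":0,"turn":0},{"tx":-8,"ty":17.3,"tz":0,"turn":0},{"tx":-8,"ty":17.3,"tz":0,"turn":0},{"tx":-8,"ty":17.3,"tz":0,"turn":0},{"tx":-7.5,"ty":17.3,"tz":0,"turn":0},{"tx":0,"ty":0,"tz":0,"turn":0},{"tx":0,"ty":0,"tz":0,"turn":0}]' |grep -E "^force"
python3 - <<'E'
from h import *
need(103,92,88)
p,d=camera("scene");cv2.imwrite("pics/s5.png",cv2.resize(p[110:290,260:480,::-1],None,fx=3.3,fy=3.3))
E
```

```text
force: [-0.2, 0.5, -0.6]
t 9.77 fix [103.2  92.3] z 131.7 turn to +y 1.253 F [-0.2  0.5 -0.6] w 0.45 tilt [-0.001 -0.    -1.   ]
shift [ 0.1 -0.4 43.7]
```

View pics/s5.png

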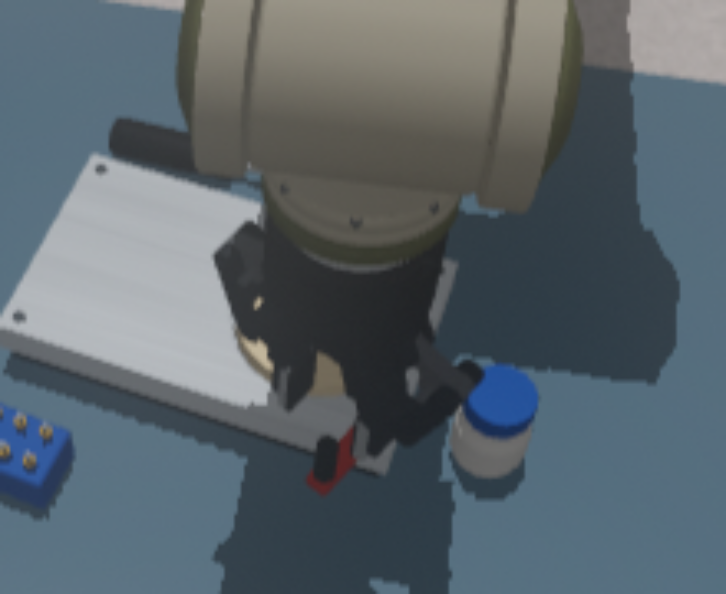

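The fingertips are at (290,395) and (375,440). Their midpoint, once lowered, projects onto the peg at (325,458), so the peg will sit between them. I'll descend now.

```bash
python3 -m crank '[{"tx":0,"ty":0,"tz":8,"turn":0},{"tx":0,"ty":0,"tz":8,"turn":0},{"tx":0,"ty":0,"tz":6,"turn":0},{"tx":0,"ty":0,"tz":0,"turn":0}]' |grep -E "pos|^force"
python3 -m crank '[{"tx":0,"ty":0,"tz":3,"turn":0},{"tx":0,"ty":0,"tz":3,"turn":0},{"tx":0,"ty":0,"tz":0,"turn":0}]' |grep -E "pos|^force"
```

```text
tool_pos: [0.6609, 0.1366, 0.1083]
force: [-0.3, -0.3, 0.2]
tool_pos: [0.6617, 0.137, 0.1038]
force: [-0.3, 0.3, -0.8]
```

```bash
python3 -m crank '[{"tx":0,"ty":0,"tz":5,"turn":0},{"tx":0,"ty":0,"tz":5,"turn":0},{"tx":0,"ty":0,"tz":5,"turn":0},{"tx":0,"ty":0,"tz":0,"turn":0}]' |grep -E "pos|^force"
python3 -m crank '[{"tx":0,"ty":-2,"tz":0,"turn":0},{"tx":0,"ty":-2,"tz":0,"turn":0},{"tx":0,"ty":-2,"tz":0,"turn":0},{"tx":0,"ty":0,"tz":0,"turn":0}]' 36|grep -E "pos|force"; python3 -c "
from h import *
st()"
```

```text
tool_pos: [0.6614, 0.137, 0.0879]
force: [-0.5, 0.1, -0.6]
tool_pos: [0.659, 0.1313, 0.0896]
force: [0.1, 0.3, -0.3]
finger_force: 0.0
t 11.07 fix [101.2  86.6] z 89.6 turn to +y 1.254 F [ 0.1  0.3 -0.3] w 0.36 tilt [ 0. -0. -1.]
```

```bash
python3 -m crank '[{"tx":1.2,"ty":-5.7,"tz":0,"turn":0.12},{"tx":1.2,"ty":-5.7,"tz":0,"turn":0.12},{"tx":1.2,"ty":-5.7,"tz":0,"turn":0.12},{"tx":1.2,"ty":-5.7,"tz":0,"turn":0.12},{"tx":1.2,"ty":-5.7,"tz":0,"turn":0.12},{"tx":1.2,"ty":-5.7,"tz":0,"turn":0.12},{"tx":0,"ty":0,"tz":0,"turn":0}]' |grep -E "pos|force"
cat >>h.py <<'E'
def piv():
    s,R=st();d=np.r_[C+.058*FX+.108*FY,s["tool_pos"][2]]-s["tool_pos"];f=fx(s["tool_pos"])-[58,108]
    print("pivot in tool",(R.T@d*1000).round(1),"r",np.hypot(*f).round(1),"ang",np.degrees(np.arctan2(f[1],f[0])).round(1))
E
python3 - <<'E'
from h import *
piv()
p,d=camera("scene");cv2.imwrite("pics/s6.png",cv2.resize(p[110:290,260:480,::-1],None,fx=3.3,fy=3.3))
E
```

```text
tool_pos: [0.6298, 0.1131, 0.0897]
force: [0.7, 0.8, 0.2]
finger_force: 0.0
t 11.65 fix [75.6 63.5] z 89.7 turn to +y 0.53 F [0.7 0.8 0.2] w 0.36 tilt [ 0.  0. -1.]
pivot in tool [47.3  7.3  0. ] r 47.9 ang -68.4
```

View pics/s6.png

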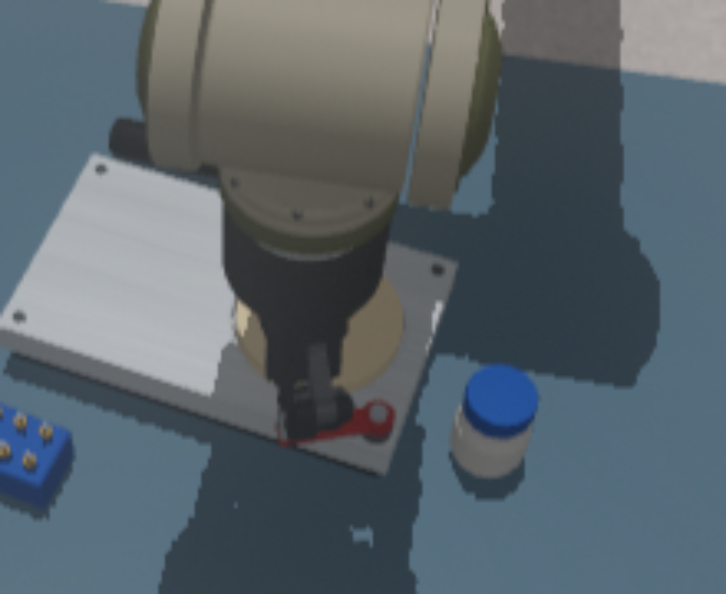

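The red arm has swung round with the hand, from pivot (378,418) to tip (285,440). I'll carry on the arc.

```bash
python3 -m crank '[{"tx":1.2,"ty":-5.7,"tz":0,"turn":0.12},{"tx":1.2,"ty":-5.7,"tz":0,"turn":0.12},{"tx":1.2,"ty":-5.7,"tz":0,"turn":0.12},{"tx":1.2,"ty":-5.7,"tz":0,"turn":0.12},{"tx":1.2,"ty":-5.7,"tz":0,"turn":0.12},{"tx":1.2,"ty":-5.7,"tz":0,"turn":0.12},{"tx":1.2,"ty":-5.7,"tz":0,"turn":0.12},{"tx":1.2,"ty":-5.7,"tz":0,"turn":0.12},{"tx":1.2,"ty":-5.7,"tz":0,"turn":0.12},{"tx":0,"ty":0,"tz":0,"turn":0},{"tx":0,"ty":0,"tz":0,"turn":0}]' |grep -E "force"
python3 -m crank '[{"tx":0.6,"ty":-2.9,"tz":0,"turn":0.06},{"tx":0.6,"ty":-2.9,"tz":0,"turn":0.06},{"tx":0,"ty":0,"tz":0,"turn":0}]' |grep -E "^force"
python3 -c "
from h import *
piv()"
python3 -m crank '[{"tx":0.3,"ty":-1.5,"tz":0,"turn":0.03},{"tx":0,"ty":0,"tz":0,"turn":0}]' |grep -E "^force"
python3 -c "
from h import *
piv()"
```

```text
force: [-0.5, -0.5, 0.2]
finger_force: 0.0
force: [0.2, 0.8, -0.2]
t 12.87 fix [22.8 75.5] z 89.4 turn to +y -0.662 F [ 0.2  0.8 -0.2] w 0.36 tilt [ 0. -0. -1.]
pivot in tool [47.3  7.8  0. ] r 47.9 ang -137.3
force: [-1.3, 0.6, -0.0]
t 13.03 fix [21.9 76.5] z 89.3 turn to +y -0.691 F [-1.3  0.6 -0. ] w 0.36 tilt [ 0. -0. -1.]
pivot in tool [47.3  7.7  0. ] r 47.9 ang -138.9
```

Now creep in the pushing direction until the stop answers.

```bash
python3 -m crank '[{"tx":0.5,"ty":-2.5,"tz":0,"turn":0.05},{"tx":0.5,"ty":-2.5,"tz":0,"turn":0.05},{"tx":0,"ty":0,"tz":0,"turn":0}]' |grep -E "^force"
python3 -m crank '[{"tx":0.3,"ty":-1.5,"tz":0,"turn":0.03},{"tx":0,"ty":0,"tz":0,"turn":0}]' |grep -E "^force"
python3 -m crank '[{"tx":0.2,"ty":-1,"tz":0,"turn":0},{"tx":0,"ty":0,"tz":0,"turn":0}]' |grep -E "^force"
python3 -c "
from h import *
piv()"
```

```text
force: [-0.3, -0.1, 0.1]
force: [0.1, -0.9, 0.1]
force: [-0.2, -1.4, 1.1]
t 13.62 fix [17.1 82.7] z 89.3 turn to +y -0.823 F [-0.2 -1.4  1.1] w 0.36 tilt [-0. -0. -1.]
pivot in tool [47.2  9.3 -0. ] r 48.1 ang -148.3
```

```bash
python3 -m crank '[{"tx":0,"ty":-1,"tz":0,"turn":0},{"tx":0,"ty":0,"tz":0,"turn":0}]' |grep -E "^force"
python3 -m crank '[{"tx":0,"ty":-1,"tz":0,"turn":0},{"tx":0,"ty":0,"tz":0,"turn":0}]' |grep -E "^force"
python3 -c "
from h import *
piv()"
```

```text
force: [1.7, -4.8, -1.2]
force: [3.2, -8.4, -2.0]
t 13.95 fix [16.7 83.2] z 89.4 turn to +y -0.824 F [ 3.2 -8.4 -2. ] w 0.36 tilt [ 0.002 -0.002 -1.   ]
pivot in tool [47.1  9.9  0. ] r 48.2 ang -149.0
```

The stop pushes back with 9 N at the expected angle. I'll ease off, lift clear and look.

```bash
python3 -m crank '[{"tx":0,"ty":3,"tz":0,"turn":0},{"tx":0,"ty":3,"tz":0,"turn":0},{"tx":0,"ty":2,"tz":0,"turn":0},{"tx":0,"ty":0,"tz":0,"turn":0},{"tx":0,"ty":0,"tz":-8,"turn":0},{"tx":0,"ty":0,"tz":-15,"turn":0},{"tx":0,"ty":0,"tz":-25,"turn":0},{"tx":0,"ty":0,"tz":-30,"turn":0},{"tx":0,"ty":0,"tz":-30,"turn":0}]' |grep -E "pos|^force"
python3 -c "
from h import *
need(-150,-170,200)"
```

```text
tool_pos: [0.5783, 0.1376, 0.199]
force: [0.0, -0.5, 0.6]
t 14.7 fix [20.7 78.6] z 199.0 turn to +y -0.825 F [ 0.  -0.5  0.6] w 0.36 tilt [-0.001  0.    -1.   ]
shift [-294.1   66.7   -0.9]
```

```bash
python3 -m crank '[{"tx":-28,"ty":6,"tz":0,"turn":0},{"tx":-28,"ty":6,"tz":0,"turn":0},{"tx":-28,"ty":6,"tz":0,"turn":0},{"tx":-28,"ty":6,"tz":0,"turn":0},{"tx":-28,"ty":6,"tz":0,"turn":0},{"tx":-28,"ty":6,"tz":0,"turn":0},{"tx":-28,"ty":6,"tz":0,"turn":0},{"tx":-28,"ty":6,"tz":0,"turn":0},{"tx":-28,"ty":6,"tz":0,"turn":0},{"tx":0,"ty":0,"tz":0,"turn":0},{"tx":0,"ty":0,"tz":0,"turn":0}]' |grep -E "pos|^force"
python3 - <<'E'
from h import *
p,d=camera("scene");cv2.imwrite("pics/s7.png",cv2.resize(p[110:290,230:450,::-1],None,fx=3.3,fy=3.3))
k=masks(p)["red"]&roi(p,300,410,160,270);c=big(k)
w=fx(cast("scene",c,.057)).astype(np.float32);print(cv2.boxPoints(cv2.minAreaRect(w)),"closed pivot (58,108) tip",58-.738*56,108-.675*56)
E
```

```text
tool_pos: [0.3954, -0.0445, 0.1981]
force: [0.1, -0.1, -0.1]
[[ 23.900005  84.600006]
 [ 35.250004  73.250015]
 [ 70.7      108.70001 ]
 [ 59.350002 120.05    ]] closed pivot (58,108) tip 16.671999999999997 70.19999999999999
```

View pics/s7.png

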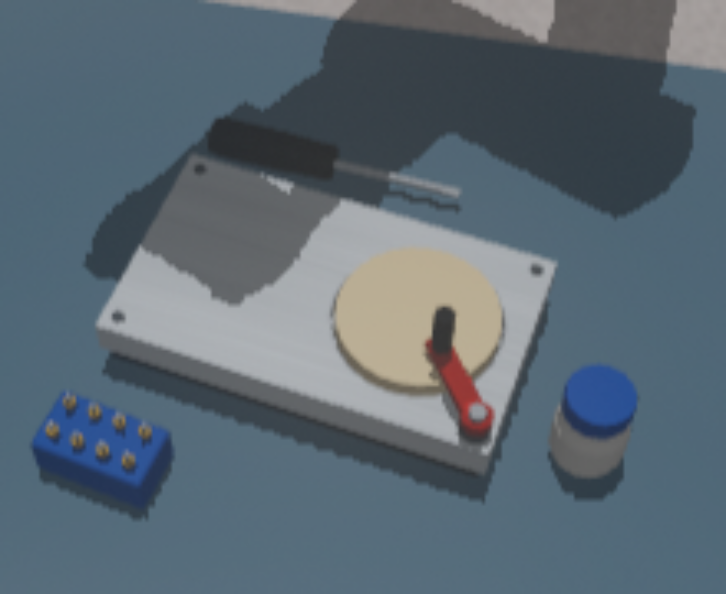

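The disc lies flat in the recess at (418,318). The red arm lies over it from the pivot at (477,412), with its peg at (443,330). The jar, bur block and screwdriver haven't moved and the hand is clear.

```bash
python3 -c "
from cell import *
print(finish_job())"
```

```text
the job is handed in; nothing more can be done
None
```

The disc is seated flat in the recess, the clamp arm lies over it against its stop, the bystanders haven't moved, the hand is clear, and the job is handed in after about 16 s of robot time.

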